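Grease the tray conveyor's bearing with the push gun

TASK

Grease the conveyor bearing nearest the robot: take the little push-type grease gun out of the tool rack, press its coupler squarely onto the tilted grease nipple of that bearing until it snaps home, then push the gun on along the nipple until its spring is fully pressed in, and keep it pressed. Finish while still holding the gun like that; leave everything else where it stands.

Things in the scene. Friction and masses are not known exactly. Their poses are not given: they have to be found in the camera images.
- grease_gun: round push-type grease gun, 157 mm long, under 0.5 kg, upright in a rack hole, coupler down. Origin on its axis at the nose's lower end, z up the gun. Along z: steel nose 28 mm thick 0 to 30 mm; aluminium barrel with dark end cap 36 mm thick 30 to 107 mm: grip here. The barrel's shoulder (30 mm) rests on the rack. A 12 mm tube below the nose carries the 22 mm thick coupler, mouth at z = -50 mm.
- gun_mouth (a point): centre of the coupler's mouth, on the gun's axis, z into the gun. A funnel of 18 mm narrowing to 12 mm takes in the nipple's head from about 3 mm off axis. In the rack it hangs 80 mm below the plate's top: lift the gun over 80 mm to free it. Moves with the tube as the spring is pressed.
- gun_seat (a point): floor of the coupler's bore, on the axis, 14.5 mm inside the mouth, z into the gun: the nipple's tip touches it when the coupler is home. Four spring jaws stand 5 mm inside the mouth; the nipple's tip meets them 5 mm inside the mouth, they snap behind its head 5 to 9 mm later. Snapping on takes 5 to 9 N, pulling off about 8 N.
- pump (a joint): how far the coupler with its tube is pushed into the gun's nose, in m: 0 free to 0.014 at its stop. A spring holds it out: 12 N to start, 19 N at the stop.
- nipple: steel grease nipple on the near bearing: 10 mm ball head on a 6.4 mm neck above a 12 mm hexagon and a boss. Origin on the bearing's shaft axis, z along the nipple, outwards: 35 degrees (0.61 rad) from vertical, leaning to the conveyor's -y, away from the belt. Head's tip at z = 59 mm, hexagon's top at 41 mm, housing's surface at 32 mm.
- nipple_tip (a point): tip of the nipple's ball head, on its axis, same axes as nipple; about 106 mm above the table
- conveyor: small fixed belt conveyor. Origin on the table under the near bearing. Shaft along x, 58 mm up, with grey pillow-block bearings (127 mm along y, 38 mm thick, 90 mm high) at x = 0, the near one, to be greased, and x = 290 mm, with its own nipple, left alone. White belt at x = 45 to 245, y = -30 to 430 mm, top 88 mm up. No tall thing near the bearing's -y side.
- rack: fixed tool rack of bent steel sheet, 290 mm along x, 80 mm along y, top of its plate 95 mm above the table. Origin on the table under its middle. Three equal 31 mm holes at x = -90, 0 and 90 mm hold grease gun, screwdriver and brush, in any order.
- screwdriver: black screwdriver standing in the rack, handle up to 76 mm above the plate, 37 mm collar; origin on its axis 18 mm below the collar
- brush: white cleaning brush standing in the rack, handle 22 mm thick up to 75 mm above the plate, 39 mm collar; origin on its axis 10 mm below the collar
- tray_a: pale see-through lidded food tray on the belt, 180 x 130 x 46 mm, origin under its middle
- tray_b: another such tray on the belt
- sauce_bottle: white squeeze bottle, 60 mm diameter, 170 mm high, standing on the table beyond the bearing; origin under its middle
- grease_tub: low white tub with black lid, 76 mm diameter, 55 mm high, on the table between robot and bearing; origin under its middle
- wrench: steel wrench 140 mm long lying on the table

How it is judged:
On the way:
1. the coupler has snapped home on the near bearing's nipple, in line with it (distance between gun_seat and nipple_tip below 0.003 m and angle between the z axis of grease_gun and the z axis of nipple, either way round below 0.16 rad), for 0.1 s.
At the end, for the whole second after the job is handed in: nipple tip within 3 mm of the floor of the coupler's bore (jaws snapped behind its head), gun in line with the nipple within 9 degrees, spring pressed in at least 10.5 of 14 mm and pushing on the nipple with over 8 N, gun at rest in the gripper, clear of the rack (all of step 1 and value of joint pump above 0.0105 m and contact force between the fingers and grease_gun above 3 N and contact force between grease_gun and nipple above 8 N and contact force between grease_gun and rack below 0.5 N and linear speed of grease_gun below 0.02 m/s); the arm keeps its last pose, push and grip.
It fails at once if the screwdriver or the brush is moved more than 30 mm (distance of any of screwdriver, brush from where it was at the start of the episode above 0.03 m).
It fails at once if a food tray is moved more than 30 mm (distance of any of tray_a, tray_b from where it was at the start of the episode above 0.03 m).
It fails at once if the bottle, the tub or the wrench is moved more than 30 mm (distance of any of sauce_bottle, grease_tub, wrench from where it was at the start of the episode above 0.03 m).
It also fails if it takes over 45 s, if anything falls off the work surface, if the arm or the gripper's body presses on something with over 40 N, if the wrist force passes 120 N, or if a joint passes its speed limit or range.

ROBOT

A 6-joint arm with a two-finger parallel gripper is mounted at the origin on the work surface. World frame = base frame: x ahead of the robot, y to its left, z up, the work surface at z = 0. Lengths are in m, angles in rad, forces in N, time in s.
With the tool pointing down it reaches from about 0.275 to 0.85 m from the base axis. Payload 19 kg.
Tool frame: the origin (TCP) lies at the very end of the fingers, on their centre line; the grasp point (between the pads) lies 19 mm behind it; z points along the fingers, y is the line along which they close (so a half turn about z gives the same grasp; the last joint's range is limited). The gripper opens to 85 mm and grips with 20 to 120 N. Pads are 22 mm wide; open, the fingers measure 114 mm over their backs; the gripper's body (76 mm by 85 mm) begins 54 mm behind the grasp point. The pads swing forward as they close: fully open they stand 13 mm farther back than shut.
Start: joints at [1.003, 0.15, 1.437, -0, 1.554, -0.134], TCP at [0.242, 0.522, 0.197] pointing down, gripper open.
Joint ranges: [-2.8, 2.8], [-0.68, 2.1], [0.12, 2.68], [-1.39, 4.53], [0.16, 2.79], [-2.81, 2.81]. Speed limits (rad/s): [1.89, 1.89, 2.22, 3.01, 3.01, 3.01].

INTERFACE

Orientations are given as a unit quaternion [x, y, z, w].
In Python, from rig import manip gives the robot as it stands. The module is installed in compiled form; this text tells all that it offers.
- The arm moves only by the shell command python3 -m jog 'ROWS'. ROWS is JSON, a list of rows, each a list of 7 numbers: the shift along the tool's x, y, z in mm, then the turn, a rotation vector about the tool's x, y, z in degrees, then the opening, from -1 (shut) to 1 (fully open). In form: [[x, y, z, wx, wy, wz, grip], ...]. A call has 1 to 20 rows; each row shifts and turns the commanded pose from where the row before left it, along the tool's axes as they then stand; what a row does not reach is not made up. A row lasts 1/12 s, in which the tool goes at most 41.7 mm and 7.16 degrees, less where a joint would pass 70% of its speed; a pose out of reach is approached as far as the arm can. A call with a gripper value outside its range is refused whole. The fingers move at their own pace and stop on an object; the grip force is fixed at half the most. Time passes only in rows, so rows that do not move let the fingers close. It gives the time, the measured TCP pose, the force, the opening and the grip force at its end, in the units of the state.
- manip.read_state(): the state, without advancing time (a new reading comes with each control period).
- manip.grab_frame(name): name is "scene" or "top" or "wrist"; returns a dict with "frame" (400x640x3 uint8, red, green, blue), "camera_matrix" (3x3 intrinsics, pixels), "cam_to_world" (4x4, takes a point from camera to world coordinates). Camera axes: x right, y down, z forward; pixel columns grow to the right and rows downward; lengths in m; the calibration is good to about 2 mm. A picture is of the moment at which its call begins. There is no depth.
- manip.sign_off(): hands the job in; it is judged then, once.
The state is a dict: "clock": time; "joints": joint angles; "dq": joint speeds; "effort": joint torques, N m; "ee_pos": TCP position; "tool_rot": TCP orientation; "force": force on the tool from outside, world axes, zero at the start; "wrist_torque": the same for the moment, N m; "opening": finger opening in m; "grasp_force": force on a finger pad.
Only numpy, scipy, OpenCV 4.12 (cv2) and the standard library are available. Lean on these libraries where they do the work, as an engineer would, in place of code of your own. Each camera call takes 0.05 s, during which the arm holds its last target. There are 200 camera calls.

## Working session

There is one attempt and no reset: what is moved stays moved. The work goes in short steps, Python scripts to look and compute and a shell command to move; the robot and the scene stay as the last step left them, time stands still between calls to the robot, and variables do not carry over. Pictures are saved under pics/ and viewed, at most 10 in all, crops included, and the job is handed in when it is done.

```bash
mkdir -p pics; python3 - <<'E'
from rig import manip
import cv2,pickle
d={}
for n in ["scene","top"]:
    f=manip.grab_frame(n); d[n]=f
    cv2.imwrite(f"pics/{n}0.png",f["frame"][:,:,::-1])
    print(n,f["camera_matrix"].tolist(),f["cam_to_world"].round(4).tolist())
pickle.dump(d,open("f0.pkl","wb"))
print(manip.read_state())
E
```

```text
scene [[390.59560312088763, 0.0, 319.84446476759524], [0.0, 390.59560312088763, 201.69783801779474], [0.0, 0.0, 1.0]] [[0.8596, 0.2782, -0.4285, 1.1224], [0.5109, -0.4761, 0.7157, -0.8594], [-0.005, -0.8342, -0.5514, 0.767], [0.0, 0.0, 0.0, 1.0]]
top [[402.5940338694589, 0.0, 325.5342958875486], [0.0, 402.5940338694589, 203.41823722032507], [0.0, 0.0, 1.0]] [[-0.0233, -0.9836, 0.1791, 0.3628], [-0.9995, 0.0266, 0.0163, 0.0059], [-0.0208, -0.1786, -0.9837, 1.2218], [0.0, 0.0, 0.0, 1.0]]
{'clock': 0.1, 'joints': array([ 1.00299168e+00,  1.50898831e-01,  1.43790527e+00, -1.30537045e-05,
        1.55382348e+00, -1.34034401e-01]), 'dq': array([-0.00094963, -0.00127902, -0.00368916, -0.00114977,  0.00065048,
        0.00188189]), 'effort': array([ 4.05462430e-03, -7.14386272e+01, -5.71802473e+01,  7.53091030e-07,
        7.12337176e-03, -1.00765210e-04]), 'ee_pos': array([0.24157547, 0.52151879, 0.19628774]), 'tool_rot': array([ 2.15188629e-01,  9.76572366e-01, -4.88171741e-04, -1.71756095e-04]), 'force': array([-0.42616141, -1.10993093,  1.01972625]), 'wrist_torque': array([ 0.0414176 , -0.01085814,  0.05163842]), 'grasp_force': 0.0, 'opening': 0.08565363335311903}
```

View pics/scene0.png

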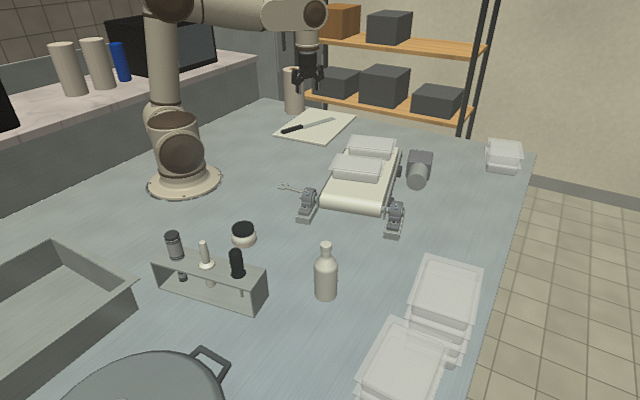

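View pics/top0.png

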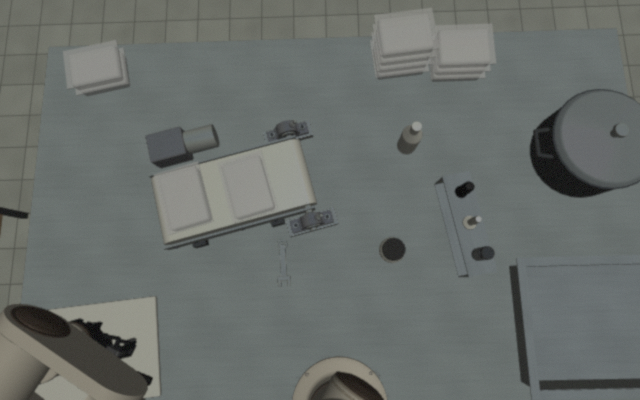

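The scene view shows the gun in the rack hole nearest the robot (about 173,245; in the top view about 483,253). The near bearing is at about (307,203) in scene and (312,220) in top. I'll enlarge both.

```bash
python3 - <<'E'
import pickle,cv2,numpy as np
d=pickle.load(open("f0.pkl","rb"))
def c(n,x,y,w=50,h=37):
    return cv2.resize(d[n]["frame"][y:y+h,x:x+w],(400,296),interpolation=cv2.INTER_CUBIC)
im=np.vstack([np.hstack([c("scene",150,222),c("scene",285,183)]),np.hstack([c("top",455,228),c("top",287,200)])])
cv2.imwrite("pics/crop0.png",im[:,:,::-1])
E
```

```text
(no output)
```

View pics/crop0.png

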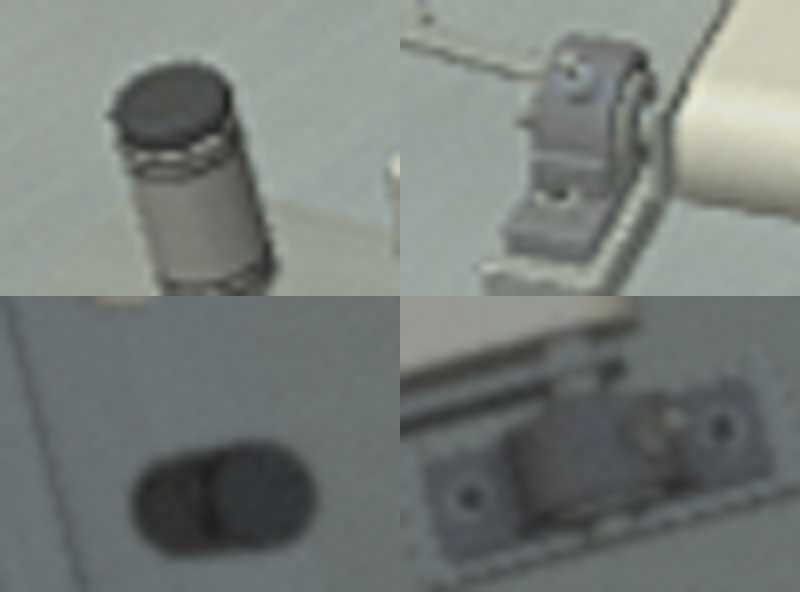

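Cap centre reads (171.6,234.9) in scene and (488.1,253.1) in top. Nipple tip reads (306.9,191.8) and (321.4,214.9), and the bearing bolts show the conveyor's yaw.

```bash
cat >h.py <<'E'
import pickle,cv2,numpy as np
from scipy.spatial.transform import Rotation as R
def ray(f,u,v):
    T=f["cam_to_world"];d=T[:3,:3]@np.linalg.inv(f["camera_matrix"])@[u,v,1];return T[:3,3],d/np.linalg.norm(d)
def tri(*rs):
    A=sum(np.eye(3)-np.outer(d,d) for o,d in rs);b=sum((np.eye(3)-np.outer(d,d))@o for o,d in rs)
    p=np.linalg.solve(A,b);return p,[np.linalg.norm(np.cross(d,p-o)) for o,d in rs]
def plane(r,z): o,d=r;return o+d*(z-o[2])/d[2]
def proj(f,p):
    T=f["cam_to_world"];q=f["camera_matrix"]@(T[:3,:3].T@(np.asarray(p)-T[:3,3]));return q[:2]/q[2]
E
python3 - <<'E'
from h import *
np.set_printoptions(precision=4,suppress=True)
d=pickle.load(open("f0.pkl","rb"));s,t=d["scene"],d["top"]
for n,a,b,z in [("cap",(171.2,234.4),(487.7,252.7),.172),("tip",(306.5,191.3),(321,214.5),.106)]:
    r1,r2=ray(s,*a),ray(t,*b);print(n,*tri(r1,r2),plane(r1,z),plane(r2,z))
b=[plane(ray(t,287+x/8-.5,200+y/8-.5),.02) for x,y in [(70,201),(320,132)]]
v=b[1]-b[0];print("bolts",b,np.degrees(np.arctan2(v[1],v[0])))
r=[plane(ray(t,*p),.095) for p in [(437,181),(461,277)]];v=r[1]-r[0];print("rack edge",r,np.degrees(np.arctan2(v[1],v[0])))
# belt edge / rail along conveyor y
q=[plane(ray(t,*p),.088) for p in [(165,243),(314,203)]];v=q[1]-q[0];print(np.degrees(np.arctan2(v[1],v[0])))
E
```

```text
cap [ 0.4137 -0.3929  0.1673] [np.float64(0.0005455863234906133), np.float64(0.0005455863234907466)] [ 0.4188 -0.3968  0.172 ] [ 0.4138 -0.3906  0.172 ]
tip [0.5354 0.0379 0.0995] [np.float64(0.0002753868700258969), np.float64(0.00027538687002588507)] [0.541 0.029 0.106] [0.5347 0.0379 0.106 ]
bolts [array([0.5191, 0.1186, 0.02  ]), array([0.5429, 0.0239, 0.02  ])] -75.91895934919256
rack edge [array([ 0.6244, -0.2953,  0.095 ]), array([ 0.3534, -0.3411,  0.095 ])] -170.42450506335572
-76.26500768395496
```

```bash
python3 - <<'E'
from h import *
from rig import manip
s=manip.read_state();p0=s["ee_pos"];r0=R.from_quat(s["tool_rot"])
n=32;w=4.55
tgt=np.array([.415,-.392,.3])
M=sum((r0*R.from_rotvec([0,0,np.radians(w)*k])).as_matrix() for k in range(n))
print(np.linalg.solve(M,tgt-(p0-r0.as_matrix()[:,2]*.104)))
print((r0*R.from_rotvec([0,0,np.radians(w*n)])).as_matrix())
E
```

```text
[-3.71219287e-02  1.07308255e-02  3.11458842e-05]
[[ 9.86150248e-01  1.65853524e-01 -5.45562528e-04]
 [ 1.65853011e-01 -9.86150093e-01 -8.79550147e-04]
 [-6.83883029e-04  7.76885407e-04 -9.99999464e-01]]
```

```bash
python3 -m jog '[[0,0,-35,0,0,0,1],[0,0,-35,0,0,0,1],[0,0,-34,0,0,0,1],[-37.1,10.7,0,0,0,4.55,1],[-37.1,10.7,0,0,0,4.55,1],[-37.1,10.7,0,0,0,4.55,1],[-37.1,10.7,0,0,0,4.55,1],[-37.1,10.7,0,0,0,4.55,1],[-37.1,10.7,0,0,0,4.55,1],[-37.1,10.7,0,0,0,4.55,1],[-37.1,10.7,0,0,0,4.55,1],[-37.1,10.7,0,0,0,4.55,1],[-37.1,10.7,0,0,0,4.55,1],[-37.1,10.7,0,0,0,4.55,1],[-37.1,10.7,0,0,0,4.55,1],[-37.1,10.7,0,0,0,4.55,1],[-37.1,10.7,0,0,0,4.55,1],[-37.1,10.7,0,0,0,4.55,1],[-37.1,10.7,0,0,0,4.55,1]]'; python3 -m jog '[[-37.1,10.7,0,0,0,4.55,1],[-37.1,10.7,0,0,0,4.55,1],[-37.1,10.7,0,0,0,4.55,1],[-37.1,10.7,0,0,0,4.55,1],[-37.1,10.7,0,0,0,4.55,1],[-37.1,10.7,0,0,0,4.55,1],[-37.1,10.7,0,0,0,4.55,1],[-37.1,10.7,0,0,0,4.55,1],[-37.1,10.7,0,0,0,4.55,1],[-37.1,10.7,0,0,0,4.55,1],[-37.1,10.7,0,0,0,4.55,1],[-37.1,10.7,0,0,0,4.55,1],[-37.1,10.7,0,0,0,4.55,1],[-37.1,10.7,0,0,0,4.55,1],[-37.1,10.7,0,0,0,4.55,1],[-37.1,10.7,0,0,0,4.55,1],[0,0,0,0,0,0,1],[0,0,0,0,0,0,1]]'
python3 - <<'E'
from h import *
from rig import manip
f=manip.grab_frame("wrist");pickle.dump(f,open("w1.pkl","wb"));cv2.imwrite("pics/w1.png",f["frame"][:,:,::-1])
print(f["camera_matrix"],f["cam_to_world"],manip.read_state()["joints"])
E
```

```text
clock: 1.68
ee_pos: [0.6652, 0.127, 0.2999]
tool_rot: [0.754, 0.657, -0.001, -0.0]
force: [-0.7, -0.8, 0.0]
opening: 0.0854
grasp_force: 0.0
clock: 3.18
ee_pos: [0.4129, -0.3923, 0.3008]
tool_rot: [0.997, 0.082, -0.0, -0.0]
force: [0.2, 1.1, 0.5]
opening: 0.0853
grasp_force: 0.0
[[277.72969278   0.         321.92629351]
 [  0.         277.72969278 194.17983355]
 [  0.           0.           1.        ]] [[ 1.62504110e-01 -9.44212890e-01 -2.86451447e-01  4.85852840e-01]
 [-9.86707699e-01 -1.55336140e-01 -4.77346906e-02 -3.80329720e-01]
 [ 5.75448103e-04  2.90400932e-01 -9.56904890e-01  4.77970090e-01]
 [ 0.00000000e+00  0.00000000e+00  0.00000000e+00  1.00000000e+00]] [-8.92923310e-01  1.27343456e-01  1.25676632e+00  1.24020768e-04
  1.75758414e+00  5.12179527e-01]
```

View pics/w1.png

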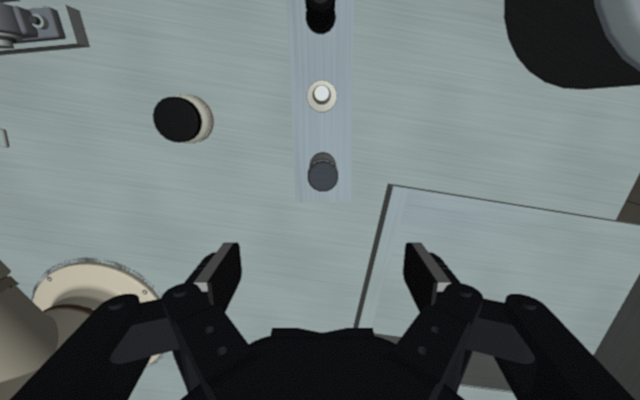

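The gun's dark cap is centred at about (323,175), below the brush at (321,95) in the rack strip. The rack runs straight along the image columns, so the fingers will close across it.

```bash
python3 - <<'E'
from h import *
from rig import manip
np.set_printoptions(precision=4,suppress=True)
d=pickle.load(open("f0.pkl","rb"));w=pickle.load(open("w1.pkl","rb"))
g=cv2.cvtColor(w["frame"],cv2.COLOR_RGB2GRAY)
c=w["frame"][145:205,285:365];cv2.imwrite("pics/w1c.png",cv2.resize(c,(800,600),interpolation=cv2.INTER_CUBIC)[:,:,::-1])
rs=[ray(d["scene"],171.2,234.4),ray(d["top"],487.7,252.7),ray(w,323,175)]
print(tri(*rs),tri(rs[0],rs[2]),plane(rs[2],.172))
s=manip.read_state();Rm=R.from_quat(s["tool_rot"]).as_matrix();print(Rm.T@(plane(rs[2],.172)-s["ee_pos"]))
E
```

```text
(array([ 0.4145, -0.3931,  0.1673]), [np.float64(0.0009644796225054878), np.float64(0.0007971936185620503), np.float64(0.0011865639254217421)]) (array([ 0.4155, -0.3938,  0.1687]), [np.float64(0.0007450224631502357), np.float64(0.0007450224631501532)]) [ 0.4168 -0.3931  0.172 ]
[0.0025 0.002  0.1288]
```

View pics/w1c.png

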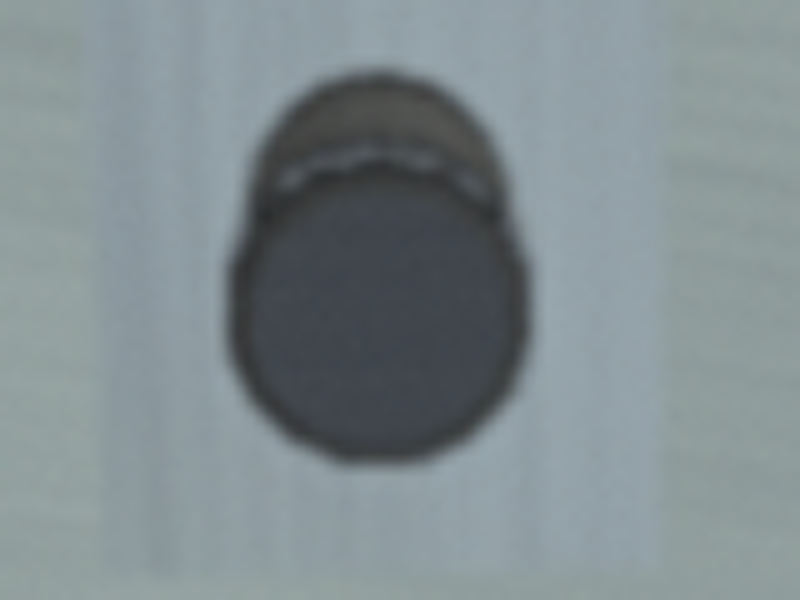

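The crop puts the cap centre at (322.4,176.1), so the gun axis is at about (0.4155,-0.3926). Shift about 2.5 mm in tool x, go down 185 mm and close.

```bash
python3 -m jog '[[2.5,0.5,35,0,0,0,1],[0,0,35,0,0,0,1],[0,0,35,0,0,0,1],[0,0,35,0,0,0,1],[0,0,25,0,0,0,1],[0,0,20,0,0,0,1],[0,0,0,0,0,0,1],[0,0,0,0,0,0,-1],[0,0,0,0,0,0,-1],[0,0,0,0,0,0,-1],[0,0,0,0,0,0,-1],[0,0,0,0,0,0,-1],[0,0,0,0,0,0,-1],[0,0,0,0,0,0,-1],[0,0,0,0,0,0,-1],[0,0,0,0,0,0,-1],[0,0,0,0,0,0,-1]]'
```

```text
clock: 4.65
ee_pos: [0.4174, -0.3919, 0.1175]
tool_rot: [0.997, 0.083, 0.001, 0.001]
force: [1.5, 2.0, 8.7]
opening: 0.0337
grasp_force: 59.2
```

```bash
python3 -m jog '[[0,0,-15,0,0,0,-1],[0,0,-25,0,0,0,-1],[0,0,-35,0,0,0,-1],[0,0,-35,0,0,0,-1],[0,0,-20,0,0,0,-1],[0,0,0,0,0,0,-1],[0,0,0,0,0,0,-1],[0,0,0,0,0,0,-1]]'
python3 - <<'E'
from h import *
from rig import manip
a=manip.grab_frame("wrist");b=manip.grab_frame("scene");s=manip.read_state()
pickle.dump((a,b,s),open("f2.pkl","wb"))
c=b["frame"][170:270,120:220]
im=np.hstack([a["frame"][100:400,120:520],cv2.resize(c,(300,300),interpolation=cv2.INTER_CUBIC)])
cv2.imwrite("pics/f2.png",im[:,:,::-1])
E
```

```text
clock: 5.32
ee_pos: [0.4166, -0.3911, 0.2445]
tool_rot: [0.997, 0.083, -0.001, -0.001]
force: [0.1, 0.1, -4.7]
opening: 0.0337
grasp_force: 61.2
```

View pics/f2.png

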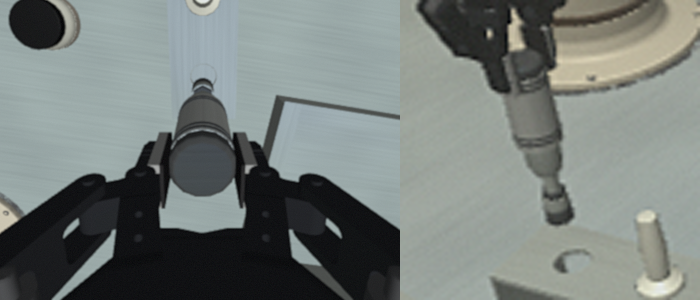

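The gun is held and out of the rack, coupler down and roughly in line with the tool. I'll overlay the predicted axis and mouth to measure the in-hand offset.

```bash
python3 - <<'E'
from h import *
a,b,s=pickle.load(open("f2.pkl","rb"))
Rm=R.from_quat(s["tool_rot"]).as_matrix();p=s["ee_pos"];print(p,s["tool_rot"])
def pt(z): return p+Rm@[0,0,.0525-z]   # gun coordinate z
out=[]
for f,x0,y0,w,h in [(a,290,160,64,96),(b,145,180,48,72)]:
    k=400/w
    im=cv2.resize(f["frame"][y0:y0+h,x0:x0+w],(400,600),interpolation=cv2.INTER_CUBIC)
    for z in (-.05,0,.03,.107):
        q=proj(f,pt(z));print(z,q); q=((q-[x0,y0]+.5)*k).astype(int);cv2.drawMarker(im,tuple(map(int,q)),(255,0,0),cv2.MARKER_CROSS,16,1)
    out.append(im)
cv2.imwrite("pics/f2o.png",np.hstack(out)[:,:,::-1])
E
```

```text
[ 0.41653602 -0.39095481  0.24412372] [ 9.96530358e-01  8.32202715e-02 -7.60083607e-04 -1.02703440e-03]
-0.05 [321.55492505 184.17340577]
0 [321.55618399 198.85524589]
0.03 [321.55721109 210.83334907]
0.107 [321.56178757 264.20434081]
-0.05 [175.01671418 242.31659178]
0 [170.72855357 226.46465091]
0.03 [168.03426349 216.50473314]
0.107 [160.66176156 189.25098139]
```

View pics/f2o.png

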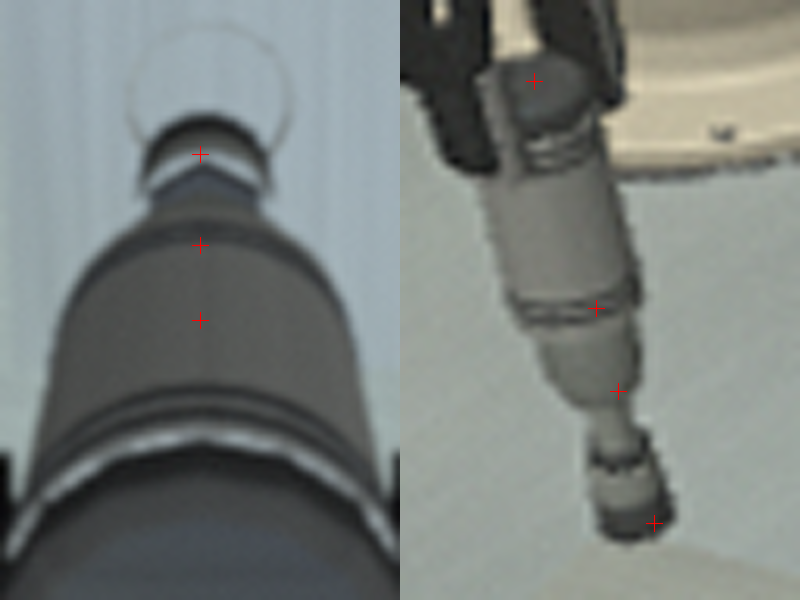

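Wrist and scene both show the gun in line with the tool, offset about 3 mm to tool -x and 1 mm to +y. Combining the views puts the nipple tip at about (0.536,0.036,0.106). Next I'll work out the move to a standoff.

```bash
python3 - <<'E'
from h import *
from rig import manip
s=manip.read_state();p=s["ee_pos"];Rm=R.from_quat(s["tool_rot"]).as_matrix()
t=np.radians(35);y=np.radians(14);n=np.array([np.sin(y)*np.sin(t),-np.cos(y)*np.sin(t),np.cos(t)])
xc=np.array([np.cos(y),np.sin(y),0]);G=np.c_[xc,np.cross(-n,xc),-n]
tip=np.array([.5363,.0358,.106])
P=tip+n*.1375-G@[-.003,.001,0]
print("TCP goal",P,"tool shift1 (mm)",1e3*Rm.T@(P+[0,0,.06]-p), "rot",np.degrees(R.from_matrix(Rm.T@G).as_rotvec()), "descend in goal frame",1e3*G.T@[0,0,-.06])
E
```

```text
TCP goal [ 0.55809231 -0.03920349  0.21920698] tool shift1 (mm) [ 197.89134504 -323.47590101  -34.64627753] rot [34.85470045 -1.28994781 -4.33478634] descend in goal frame [ 0.         34.41458618 49.14912266]
```

```bash
python3 -m jog '[[0,0,-20,0,0,0,-1],[0,0,-15,0,0,0,-1],[18,-29.4,0,0,0,0,-1],[18,-29.4,0,0,0,0,-1],[18,-29.4,0,0,0,0,-1],[18,-29.4,0,0,0,0,-1],[18,-29.4,0,0,0,0,-1],[18,-29.4,0,0,0,0,-1],[18,-29.4,0,0,0,0,-1],[18,-29.4,0,0,0,0,-1],[18,-29.4,0,0,0,0,-1],[18,-29.4,0,0,0,0,-1],[18,-29.4,0,0,0,0,-1],[0,0,0,0,0,-4.3,-1],[0,0,0,5,0,0,-1],[0,0,0,5,0,0,-1],[0,0,0,5,0,0,-1],[0,0,0,5,0,0,-1],[0,0,0,5,0,0,-1],[0,0,0,5,0,0,-1]]' && python3 -m jog '[[0,0,0,5,0,0,-1],[0,11.4,16.4,0,0,0,-1],[0,11.5,16.4,0,0,0,-1],[0,11.5,16.4,0,0,0,-1],[0,0,0,0,0,0,-1],[0,0,0,0,0,0,-1],[0,0,0,0,0,0,-1],[0,0,0,0,0,0,-1]]'
python3 - <<'E'
from h import *
from rig import manip
F={n:manip.grab_frame(n) for n in ("wrist","scene","top")};s=manip.read_state()
pickle.dump((F,s),open("f3.pkl","wb"));print(s["ee_pos"],R.from_quat(s["tool_rot"]).as_matrix().round(4),s["joints"])
t=np.radians(35);y=np.radians(14);n=np.array([np.sin(y)*np.sin(t),-np.cos(y)*np.sin(t),np.cos(t)])
tip=np.array([.5363,.0358,.106])
out=[]
Rm=R.from_quat(s["tool_rot"]).as_matrix()
m=s["ee_pos"]+Rm@[-.003,.001,.1025]
for k in F:
    q=proj(F[k],tip);print(k,q,proj(F[k],m))
a=F["wrist"]["frame"][130:250,250:390];b=F["scene"]["frame"][155:215,280:340];c=F["top"]["frame"][175:235,300:360]
im=np.hstack([cv2.resize(a,(525,450),interpolation=cv2.INTER_CUBIC),np.vstack([cv2.resize(b,(225,225),interpolation=cv2.INTER_CUBIC),cv2.resize(c,(225,225),interpolation=cv2.INTER_CUBIC)])])
cv2.imwrite("pics/f3.png",im[:,:,::-1])
E
```

```text
clock: 7.08
ee_pos: [0.5585, -0.0399, 0.2802]
tool_rot: [0.958, 0.116, -0.032, -0.259]
force: [-0.3, 0.2, -5.4]
opening: 0.0334
grasp_force: 62.0
clock: 7.75
ee_pos: [0.5588, -0.0397, 0.222]
tool_rot: [0.947, 0.115, -0.036, -0.298]
force: [-0.2, 1.2, -3.5]
opening: 0.0339
grasp_force: 62.0
[ 0.55870859 -0.03962327  0.22156893] [[ 0.9709  0.1968 -0.1364]
 [ 0.2394 -0.7957  0.5563]
 [ 0.001  -0.5728 -0.8197]] [-0.49175178  0.32649118  1.30112895  0.46926995  1.91316855  0.90632594]
wrist [323.3956443  179.24764084] [322.87156587 186.99610407]
scene [306.40991126 189.94061431] [304.30802772 184.89830925]
top [321.73454692 213.90275371] [328.63607286 209.90909115]
```

View pics/f3.png

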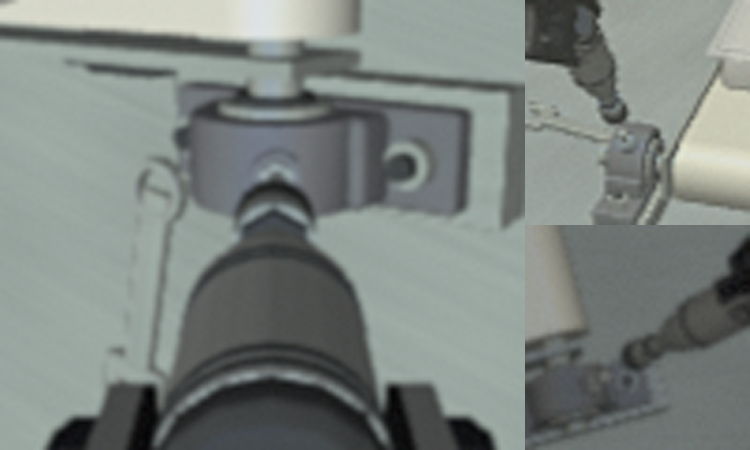

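The wrist view shows the coupler just short of the nipple, centred on it sideways; the nipple head is partly visible above the coupler rim at about (322.5,173). I'll zoom in to judge the offset.

```bash
python3 - <<'E'
from h import *
F,s=pickle.load(open("f3.pkl","rb"))
def c(n,x,y,w,h,k): return cv2.resize(F[n]["frame"][y:y+h,x:x+w],(w*k,h*k),interpolation=cv2.INTER_CUBIC)
im=np.hstack([c("wrist",302,158,40,40,12),np.vstack([c("scene",290,175,32,24,10),c("top",308,200,32,24,10)])])
cv2.imwrite("pics/f3z.png",im[:,:,::-1])
E
```

```text
(no output)
```

View pics/f3z.png

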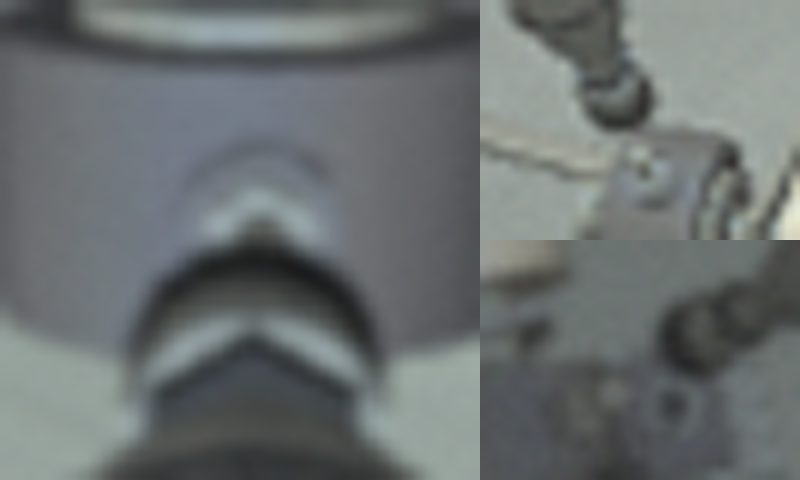

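```bash
python3 - <<'E'
from h import *
np.set_printoptions(precision=2,suppress=True)
F,s=pickle.load(open("f3.pkl","rb"));f=F["wrist"]
t=np.radians(35);y=np.radians(14);n=np.array([np.sin(y)*np.sin(t),-np.cos(y)*np.sin(t),np.cos(t)])
xc=np.array([np.cos(y),np.sin(y),0]);e=np.cross(-n,xc);tip=np.array([.5363,.0358,.106])
for nm,z,r in [("boss",.036,.0085),("hex",.041,.006),("head",.054,.005),("tip",.059,0)]:
    c=tip+n*(z-.059);print(nm,*[proj(f,c+r*k*xc) for k in (0,1,-1)])
Rm=R.from_quat(s["tool_rot"]).as_matrix();m=s["ee_pos"]+Rm@[-.003,.001,.1025]
for z in (0,.02): print("mouth",*[proj(f,m+Rm@[.011*k,0,-z]) for k in (0,1,-1)])
for k in F:
    q=proj(F[k],tip);print(k,"d/dmm x,y,z tool",*[proj(F[k],tip+Rm[:,i]*.001)-q for i in range(3)])
print("gap/offset pred",1e3*Rm.T@(tip-m))
E
```

```text
boss [323.27 174.91] [323.27 168.24] [323.27 181.49]
hex [323.3  175.81] [323.3  171.04] [323.3  180.52]
head [323.37 178.26] [323.37 174.15] [323.37 182.33]
tip [323.4  179.25] [323.4  179.25] [323.4  179.25]
mouth [322.87 187.  ] [322.88 176.73] [322.86 197.03]
mouth [322.95 192.43] [322.97 181.5 ] [322.94 203.1 ]
wrist d/dmm x,y,z tool [ 0.   -0.83] [ 0.85 -0.  ] [-0.  -0.2]
scene d/dmm x,y,z tool [0.29 0.05] [-0.08  0.28] [0.06 0.13]
top d/dmm x,y,z tool [-0.09 -0.34] [ 0.29 -0.05] [-0.19  0.1 ]
gap/offset pred [-0.81  0.77 37.25]
```

Boss and coupler axes agree within about 1 mm (boss at u≈323.3, coupler at u≈322.8). Correct y by 0.8 mm and advance, watching the force.

```bash
python3 -m jog '[[-0.3,0.8,10,0,0,0,-1],[0,0,10,0,0,0,-1],[0,0,8,0,0,0,-1],[0,0,4,0,0,0,-1],[0,0,0,0,0,0,-1],[0,0,0,0,0,0,-1]]'; python3 -m jog '[[0,0,3,0,0,0,-1],[0,0,3,0,0,0,-1],[0,0,0,0,0,0,-1]]'; python3 -m jog '[[0,0,2,0,0,0,-1],[0,0,2,0,0,0,-1],[0,0,0,0,0,0,-1]]'
```

```text
clock: 8.4
ee_pos: [0.5539, -0.0223, 0.194]
tool_rot: [0.947, 0.115, -0.036, -0.299]
force: [0.4, 0.4, -3.8]
opening: 0.0333
grasp_force: 62.0
clock: 8.65
ee_pos: [0.553, -0.0189, 0.1888]
tool_rot: [0.947, 0.115, -0.036, -0.299]
force: [-0.0, 0.3, -4.2]
opening: 0.0333
grasp_force: 62.0
clock: 8.9
ee_pos: [0.5525, -0.0168, 0.1858]
tool_rot: [0.947, 0.115, -0.036, -0.299]
force: [-0.2, -0.2, -2.6]
opening: 0.0338
grasp_force: 62.3
```

```bash
for i in 1 ; do python3 -m jog '[[0,0,2,0,0,0,-1],[0,0,0,0,0,0,-1],[0,0,0,0,0,0,-1]]'; python3 -m jog '[[0,0,2,0,0,0,-1],[0,0,0,0,0,0,-1],[0,0,0,0,0,0,-1]]'; python3 -m jog '[[0,0,2,0,0,0,-1],[0,0,0,0,0,0,-1],[0,0,0,0,0,0,-1]]';  done | grep -E "pos|force:"
python3 - <<'E'
from h import *
from rig import manip
F={n:manip.grab_frame(n) for n in ("wrist","scene","top")};s=manip.read_state()
pickle.dump((F,s),open("f4.pkl","wb"))
def c(n,x,y,w,h,k): return cv2.resize(F[n]["frame"][y:y+h,x:x+w],(w*k,h*k),interpolation=cv2.INTER_CUBIC)
im=np.hstack([c("wrist",292,148,60,60,8),np.vstack([c("scene",290,175,32,24,10),c("top",308,200,32,24,10)])])
cv2.imwrite("pics/f4.png",im[:,:,::-1])
E
```

```text
ee_pos: [0.5523, -0.0159, 0.1844]
force: [0.4, -1.9, -1.4]
grasp_force: 62.4
ee_pos: [0.5518, -0.0144, 0.1821]
force: [-1.3, 1.3, -7.8]
grasp_force: 61.7
ee_pos: [0.5513, -0.0131, 0.1802]
force: [-1.3, 6.7, -12.3]
grasp_force: 61.0
```

```bash
(python3 -m jog '[[0,0,2,0,0,0,-1],[0,0,0,0,0,0,-1],[0,0,0,0,0,0,-1]]'; python3 -m jog '[[0,0,2,0,0,0,-1],[0,0,0,0,0,0,-1],[0,0,0,0,0,0,-1]]'; python3 -m jog '[[0,0,2,0,0,0,-1],[0,0,0,0,0,0,-1],[0,0,0,0,0,0,-1]]'; python3 -m jog '[[0,0,2,0,0,0,-1],[0,0,0,0,0,0,-1],[0,0,0,0,0,0,-1]]') | grep -E "pos|force:"
```

```text
ee_pos: [0.5514, -0.0124, 0.1792]
force: [-1.6, 2.1, -6.4]
grasp_force: 61.8
ee_pos: [0.5516, -0.0117, 0.1783]
force: [0.5, -4.6, 3.0]
grasp_force: 62.9
ee_pos: [0.5514, -0.0107, 0.1768]
force: [0.8, -6.4, 6.8]
grasp_force: 63.4
ee_pos: [0.5512, -0.0096, 0.1753]
force: [0.7, -7.1, 8.7]
grasp_force: 63.5
```

Snapped on, and the spring has started to give at about 14 N. Keep pressing.

```bash
(python3 -m jog '[[0,0,2,0,0,0,-1],[0,0,2,0,0,0,-1],[0,0,0,0,0,0,-1],[0,0,0,0,0,0,-1]]'; python3 -m jog '[[0,0,2,0,0,0,-1],[0,0,0,0,0,0,-1],[0,0,0,0,0,0,-1]]'; python3 -m jog '[[0,0,2,0,0,0,-1],[0,0,0,0,0,0,-1],[0,0,0,0,0,0,-1]]'; python3 -m jog '[[0,0,1,0,0,0,-1],[0,0,0,0,0,0,-1],[0,0,0,0,0,0,-1]]') | grep -E "pos|force:"
```

```text
ee_pos: [0.5507, -0.0075, 0.1721]
force: [1.2, -8.8, 10.7]
grasp_force: 63.6
ee_pos: [0.5505, -0.0064, 0.1706]
force: [1.1, -7.9, 10.9]
grasp_force: 63.8
ee_pos: [0.5502, -0.0054, 0.169]
force: [1.5, -9.5, 11.4]
grasp_force: 63.9
ee_pos: [0.5501, -0.0048, 0.1682]
force: [1.6, -10.3, 11.8]
grasp_force: 63.9
```

```bash
(python3 -m jog '[[0,0,1,0,0,0,-1],[0,0,0,0,0,0,-1],[0,0,0,0,0,0,-1]]'; python3 -m jog '[[0,0,1,0,0,0,-1],[0,0,0,0,0,0,-1],[0,0,0,0,0,0,-1]]'; python3 -m jog '[[0,0,0.7,0,0,0,-1],[0,0,0,0,0,0,-1],[0,0,0,0,0,0,-1],[0,0,0,0,0,0,-1]]') | grep -E "pos|force:"
python3 - <<'E'
from h import *
from rig import manip
F={n:manip.grab_frame(n) for n in ("wrist","scene","top")};s=manip.read_state();print(s["ee_pos"],s["force"])
def c(n,x,y,w,h,k): return cv2.resize(F[n]["frame"][y:y+h,x:x+w],(w*k,h*k),interpolation=cv2.INTER_CUBIC)
im=np.hstack([c("wrist",272,128,100,120,5),np.vstack([c("scene",282,160,50,50,6),c("top",302,180,50,50,6)])])
cv2.imwrite("pics/f5.png",im[:,:,::-1])
E
```

```text
ee_pos: [0.55, -0.0043, 0.1675]
force: [1.4, -9.7, 13.4]
grasp_force: 63.9
ee_pos: [0.5499, -0.0038, 0.1667]
force: [1.5, -9.2, 11.3]
grasp_force: 64.0
ee_pos: [0.55, -0.0036, 0.1664]
force: [2.6, -11.4, 16.0]
grasp_force: 64.5
[ 0.54998346 -0.00356156  0.1663749 ] [  2.64462911 -12.85688426  15.75364025]
```

View pics/f5.png

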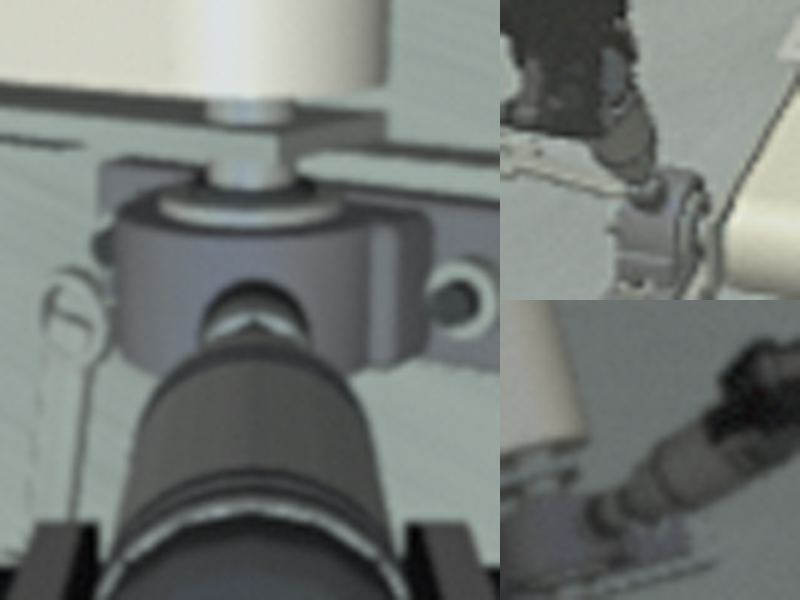

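The coupler sits square over the nipple (about 255,310 in the wrist crop) with the nose run down to it. The axial force is about 23 N, above the 19 N stop value, and travel past home is about 14 mm, so the spring is at its stop.

```bash
python3 -m jog '[[0,0,0,0,0,0,-1],[0,0,0,0,0,0,-1]]'; python3 -c "
from rig import manip;print(manip.sign_off())"
```

```text
clock: 13.03
ee_pos: [0.55, -0.0035, 0.1664]
tool_rot: [0.947, 0.115, -0.035, -0.298]
force: [2.6, -12.4, 14.4]
opening: 0.0335
grasp_force: 64.5
the job is handed in; nothing more can be done
None
```

I handed the job in at about 13 s, with the gun's coupler snapped onto the near bearing's nipple, the spring at its stop (about 14 mm of travel, about 22 N) and the gun still held and pressed; the hand-in returned no verdict.

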